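Pack the rigging kit box and hold its bayonet collar home

ROBOT

A 7-joint arm with a two-finger parallel gripper is mounted at the origin on the work surface. World frame = base frame: x ahead of the robot, y to its left, z up, the work surface at z = 0. Lengths are in m, angles in rad, forces in N, time in s.
With the tool pointing down it reaches from about 0.425 to 0.875 m from the base axis. Payload 4.7 kg.
Tool frame: the origin (TCP) lies at the very end of the fingers, on their centre line; the grasp point (between the pads) lies 19 mm behind it; z points along the fingers, y is the line along which they close (so a half turn about z gives the same grasp; the last joint's range is limited). The gripper opens to 85 mm and grips with 20 to 120 N. Pads are 22 mm wide; open, the fingers measure 114 mm over their backs; the gripper's body (76 mm by 85 mm) begins 54 mm behind the grasp point. The pads swing forward as they close: fully open they stand 13 mm farther back than shut.
Start: joints at [-1.157, 0.321, -0.07, 1.45, 0.023, 1.371, -0.057], TCP at [0.253, 0.599, 0.231] pointing down, gripper open.
Joint ranges: [-2.86, 2.86], [-0.3, 2.09], [-1.38, 1.24], [0.06, 2.45], [-1.56, 4.7], [0.09, 2.05], [-2.69, 2.69]. Speed limits (rad/s): [2.57, 2.57, 3.14, 3.14, 3.14, 3.14, 3.14].

INTERFACE

Orientations are given as [roll, pitch, yaw] about the fixed x, y, z axes, in that order (R = Rz(yaw) Ry(pitch) Rx(roll)).
In Python, from cell import robot gives the robot as it stands. The module is installed in compiled form; this text tells all that it offers.
- The arm moves only by the shell command python3 -m creep 'ROWS' [FORCE]. ROWS is JSON, a list of rows, each an object with "grip": the opening, from 0 (shut) to 1 (fully open); "dp": the shift along the world's x, y, z in cm, a list of three; "yaw": the turn about the world's z in rad. A call has exactly 5 rows; each row shifts and turns the commanded pose from where the row before left it; what a row does not reach is not made up. A row lasts 1/10 s, in which the tool goes at most 50 mm and 8.59 degrees, less where a joint would pass 70% of its speed; a pose out of reach is approached as far as the arm can. A call is refused whole if a number of a shift passes 5 or a number of a turn 0.15, either way. A call with a gripper value outside its range is refused whole. The fingers move at their own pace and stop on an object; FORCE is the grip in N (left out, the last holds). Time passes only in rows, so rows that do not move let the fingers close, or fill a call up. It gives the time, the measured TCP pose, the force, the opening and the grip force at its end, in the units of the state.
- robot.get_obs(): the state, without advancing time (a new reading comes with each control period).
- robot.camera(name): name is "side" or "top" or "wrist"; returns the picture (480x640x3 uint8, red, green, blue); there is no depth.
- robot.camera_model(name): a dict with "fovy" (degrees; the focal length in pixels is half the picture's height over the tangent of half this angle, whatever the lens; pixels are square), "cx", "cy" (the principal point, pixels), "k1" (the pictures are not rectified: a ray, as slopes to the right and down, at radius r is drawn at 1 + k1 r^2 times it, then the intrinsics apply), "R" (3x3) and "t" (3): a world point X has camera coordinates R X + t. Camera axes: x right, y down, z forward; pixel columns grow to the right and rows downward; lengths in m; the calibration is good to about 2 mm. A picture is of the moment at which its call begins: read the wrist's pose just before it. camera_model takes no time and is no camera call; for the wrist camera it gives the pose at the moment of the call.
- robot.hand_in(): hands the job in; it is judged then, once.
The state is a dict: "time_s": time; "q": joint angles; "qvel": joint speeds; "joint_torque": joint torques, N m; "tcp_pos": TCP position; "eef_rot": TCP orientation; "wrist_force": force on the tool from outside, world axes, zero at the start; "ft_torque": the same for the moment, N m; "opening": finger opening in m; "grasp_force": force on a finger pad.
Only numpy, scipy, OpenCV 4.12 (cv2) and the standard library are available. Lean on these libraries where they do the work, as an engineer would, in place of code of your own. Each camera call takes 0.05 s, during which the arm holds its last target. There are 200 camera calls.

TASK

Pack the tin and the wooden rope block into the kit box, each standing upright on the floor of its own bay (either bay). Then set the knurled hold-down collar over the box's centre post, turn it while pressing lightly until its hidden keyway drops over the cross pin, and push it fully home against its spring. Finish while still gripping the collar and holding it pushed home (do not let go), and leave the wrench, mug and thimble alone.

Things in the scene. Friction and masses are not known exactly. Their poses are not given: they have to be found in the camera images.
- box: Low open kit box of pale wood, fixed to the bench, 66 mm (its x) by 152 mm (its y); walls 6 mm thick, tops 24 mm above the bench; inner floor 6 mm above the bench. A solid wooden centre block (32 mm along y, as high as the walls) leaves two bays of 54 x 54 mm. Origin: under the box's centre, at bench height; z up.
- bay_a (a point): Centre of the inner floor of the bay on the box's +y side (43 mm from the box's centre). Axes as the box.
- bay_b (a point): Centre of the inner floor of the bay on the box's -y side (43 mm from the box's centre). Axes as the box.
- post: Fixed upright steel post, 14 mm diameter, in the middle of the box, at any turn relative to it. A 6 mm cross pin goes level through it, out to 15 mm from the axis on both sides; the pin's top is 70 mm above the bench. Origin: on the post's axis at bench height, z up.
- post_tip (a point): Centre of the bevelled top of the post, 80 mm above the bench. With the keyway off the pin the collar's underside rests on the pin, 70 mm above the bench; with it on, the collar sinks to the spring cup (63 mm) and can be pushed home: underside 55 mm above the bench, just over the packed things.
- spring_cup (a joint): Travel in m of the dark steel spring cup, a 31 mm wide sleeve around the post below the pin: 0 = up (top 63 mm above the bench), 0.008 = pressed to its stop (top 55 mm above the bench). Spring: 3 N at first, 7 N at the stop; it rises again when released.
- collar: Aluminium hold-down collar, loose, 180 g: a round flange plate 80 mm across, 6 mm thick, with a 17 mm bore for the post and two facing keyway slots 11 mm wide, hidden under the knob at an angle that cannot be seen: it fits over the pin every half turn, to within about 0.15 rad. Origin: centre of its underside; z up.
- collar_top (a point): Centre of the top of the collar's round knurled knob: 44 mm across, from 6 to 38 mm above the collar's underside, hollow, closed on top. The pin and post tip go inside it.
- tin: Closed round tin, 50 mm diameter, 46 mm tall, 120 g, standing. Origin: centre of its underside; z up.
- block: Wooden rope block (two dark wooden cheeks with a brass sheave between), 50 mm (its x) by 46 mm (its y, across the cheeks) by 46 mm tall, 130 g. Origin: centre of its underside; z up.
- wrench: Bystander: steel wrench lying flat on the bench, about 0.18 m long. Leave alone.
- mug: Bystander: white mug, 72 mm wide and 80 mm tall, standing. Origin: centre of its underside. Leave alone.
- thimble: Bystander: steel rope thimble, a flat ring 52 mm across and 12 mm thick, lying on the bench. Origin: centre of its underside. Leave alone.
Not all that is in view belongs to the job. Leave any turquoise look-alike of the collar alone.

How it is judged:
On the way, in this order (a step that is already met when the one before it is completed fails the run):
1. tin and block stand upright on the floors of the two bays (((y of tin in the frame of box between 0.036 and 0.05 m and x of tin in the frame of box between -0.007 and 0.007 m and z of each of tin, block in the frame of box below 0.009 m and angle between each of tin, block's own z axis and vertical below 0.1 rad and y of block in the frame of box between -0.05 and -0.036 m and x of block in the frame of box between -0.007 and 0.007 m) or (y of tin in the frame of box between -0.05 and -0.036 m and x of tin in the frame of box between -0.007 and 0.007 m and z of each of tin, block in the frame of box below 0.009 m and angle between each of tin, block's own z axis and vertical below 0.1 rad and y of block in the frame of box between 0.036 and 0.05 m and x of block in the frame of box between -0.007 and 0.007 m))), for 0.2 s.
2. the collar is over the post, down on the cross pin or lower (horizontal distance between collar and post below 0.004 m and angle between collar's own z axis and vertical below 0.12 rad and z of collar in the frame of box below 0.074 m), for 0.2 s.
At the end, for the whole second after the job is handed in: Tin and block upright on the bay floors (3 mm, 0.1 rad), one in each bay; collar on the post (4 mm, 0.12 rad), keyway over the pin, underside at most 57.5 mm above the bench, spring cup pressed 5.5 mm or more, held still there by the fingers (over 1.5 N) (((y of tin in the frame of box between 0.036 and 0.05 m and x of tin in the frame of box between -0.007 and 0.007 m and z of each of tin, block in the frame of box below 0.009 m and angle between each of tin, block's own z axis and vertical below 0.1 rad and y of block in the frame of box between -0.05 and -0.036 m and x of block in the frame of box between -0.007 and 0.007 m) or (y of tin in the frame of box between -0.05 and -0.036 m and x of tin in the frame of box between -0.007 and 0.007 m and z of each of tin, block in the frame of box below 0.009 m and angle between each of tin, block's own z axis and vertical below 0.1 rad and y of block in the frame of box between 0.036 and 0.05 m and x of block in the frame of box between -0.007 and 0.007 m)) and horizontal distance between collar and post below 0.004 m and angle between collar's own z axis and vertical below 0.12 rad and z of collar in the frame of box below 0.0575 m and value of joint spring_cup above 0.0055 m and contact force between the fingers and collar above 1.5 N and linear speed of collar below 0.02 m/s); the arm keeps its last pose, push and grip.
It fails at once if the wrench is disturbed (moved over 20 mm) (distance of wrench from where it was at the start of the episode above 0.02 m).
It fails at once if the mug is disturbed (moved over 20 mm) (distance of mug from where it was at the start of the episode above 0.02 m).
It fails at once if the thimble is disturbed (moved over 20 mm) (distance of thimble from where it was at the start of the episode above 0.02 m).
It also fails if it takes over 72 s, if anything falls off the work surface, if the arm or the gripper's body presses on something with over 40 N, if the wrist force passes 120 N, or if a joint passes its speed limit or range.

## Working session

There is one attempt and no reset: what is moved stays moved. The work goes in short steps, Python scripts to look and compute and a shell command to move; the robot and the scene stay as the last step left them, time stands still between calls to the robot, and variables do not carry over. Pictures are saved under pics/ and viewed, at most 10 in all, crops included, and the job is handed in when it is done.

```bash
mkdir -p pics; cat > h.py <<'E'
import numpy as np, cv2
from cell import robot
def save(n,f):
    m=robot.camera_model(n); im=robot.camera(n)
    cv2.imwrite(f'pics/{f}.png',im[:,:,::-1]); return im,m
def ray(m,u,v):
    f=240/np.tan(np.radians(m['fovy'])/2)
    d=np.array([(u-m['cx'])/f,(v-m['cy'])/f]); s=d.copy()
    for _ in range(30): s=d/(1+m['k1']*(s@s))
    R=np.array(m['R']);t=np.array(m['t'])
    return -R.T@t, R.T@np.array([s[0],s[1],1])
def onz(m,u,v,z):
    c,d=ray(m,u,v); return (c+d*(z-c[2])/d[2]).round(4)
def proj(m,X):
    f=240/np.tan(np.radians(m['fovy'])/2)
    p=np.array(m['R'])@X+m['t']; s=p[:2]/p[2]; s=s*(1+m['k1']*(s@s)); return (s*f+[m['cx'],m['cy']]).round(1)
E
python3 - <<'E'
from h import *
o=robot.get_obs();print(o)
for n in('top','side'):
    im,m=save(n,n+'0');print(n,m)
E
```

```text
{'time_s': 0.0, 'q': array([-1.15687152,  0.32180082, -0.0700989 ,  1.45167764,  0.02259251,
        1.37079654, -0.05687952]), 'qvel': array([-1.90053473e-05, -1.02014001e-03,  9.55227670e-04,  2.35227447e-03,
       -4.61857528e-04, -9.43068555e-05, -7.43531750e-04]), 'joint_torque': array([ 9.51970615e-04, -4.93591154e+01, -3.81692676e-01, -3.14324248e+01,
        1.30906687e-02,  1.14613210e-02, -3.56815271e-07]), 'tcp_pos': array([0.25284207, 0.59822267, 0.23023669]), 'eef_rot': array([-3.13969949e+00,  8.70931950e-05,  2.74183098e+00]), 'wrist_force': array([0.00099484, 0.35596301, 0.18594372]), 'ft_torque': array([-0.00696196,  0.01568753,  0.01189881]), 'grasp_force': 0.0, 'opening': 0.08533775273445389}
top {'fovy': 55.48195951871938, 'cx': 311.45508496049194, 'cy': 241.00242076137465, 'k1': -0.08992308630597856, 'R': array([[ 1.14549893e-02, -9.99933994e-01,  8.89031014e-04],
       [-9.76681543e-01, -1.13792283e-02, -2.14391409e-01],
       [ 2.14387375e-01,  1.58755111e-03, -9.76747426e-01]]), 't': array([-0.04262144,  0.63205068,  0.89490939])}
side {'fovy': 56.519373763620564, 'cx': 324.4882700782603, 'cy': 237.61754692562798, 'k1': -0.04236125538020965, 'R': array([[ 0.72307162, -0.69073853, -0.00690697],
       [-0.40681643, -0.41773575, -0.81240214],
       [ 0.55827217,  0.59023481, -0.58305665]]), 't': array([-0.48759428,  0.31566995,  0.56175422])}
```

View pics/top0.png

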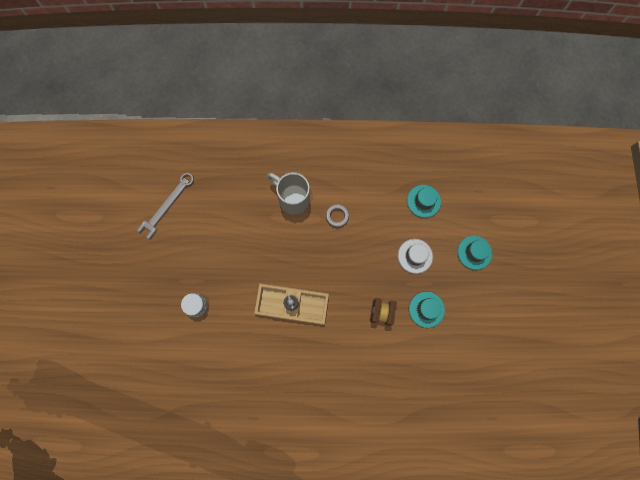

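View pics/side0.png

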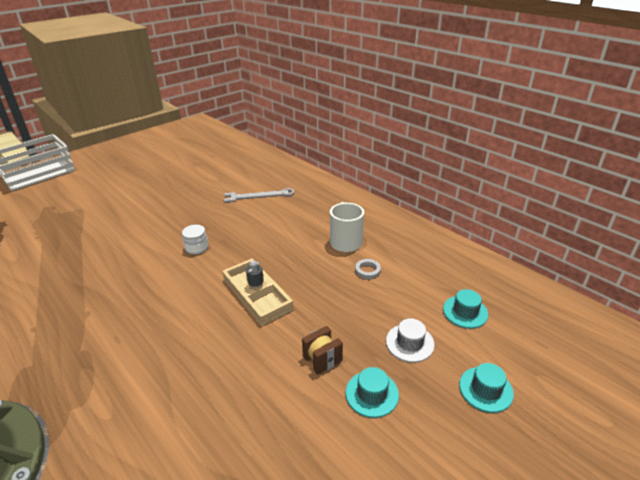

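The top view shows the tin at (194,305), the box at (256–328, 285–325) with its post at about (291,302), the block at (383,312) and the aluminium collar at (416,256). The side view has the same items at (195,239), (257,290), (323,350) and (410,340).

```bash
python3 - <<'E'
from h import *
m=robot.camera_model('top'); im=cv2.imread('pics/top0.png'); hsv=cv2.cvtColor(im,cv2.COLOR_BGR2HSV)
H,S,V=cv2.split(hsv)
def blob(mask,c,r,name,z):
    w=np.zeros_like(mask);cv2.circle(w,c,r,255,-1);mk=cv2.bitwise_and(mask,w)
    cs,_=cv2.findContours(mk,cv2.RETR_EXTERNAL,cv2.CHAIN_APPROX_NONE)
    k=max(cs,key=cv2.contourArea)[:,0,:]
    P=np.array([onz(m,u,v,z)[:2] for u,v in k]).astype(np.float32)
    (c2,rad)=cv2.minEnclosingCircle(P); print(name,len(k),'circle',np.round(c2,4),rad, 'rect',cv2.minAreaRect(P))
b=lambda x:(x*255).astype(np.uint8)
grey=b((S<60)&(V>110))
blob(grey,(193,303),16,'tin lid',.046)
blob(grey,(416,256),26,'collar flange',.006)
pale=b((V>150)&(S<150)&(S>50)&(H>10)&(H<28))
blob(pale,(292,305),48,'box',.024)
dark=b((V<75)|((S>150)&(V>140)&(H>15)&(H<30)))
blob(dark,(383,311),22,'block',.04)
print('post',onz(m,291,298,.08),'tip')
t=[cv2.resize(im[y-38:y+38,x-50:x+50],(400,304),interpolation=cv2.INTER_CUBIC) for x,y in((194,305),(291,303),(383,311),(416,256))]
cv2.imwrite('pics/c.png',np.vstack([np.hstack(t[:2]),np.hstack(t[2:])])[:600])
ms=robot.camera_model('side'); s=cv2.imread('pics/side0.png')
for n,p in dict(tin=(.0,0,0)).items(): pass
cv2.imwrite('pics/s.png',cv2.resize(s[210:390,170:450],(800,514),interpolation=cv2.INTER_CUBIC))
E
```

```text
tin lid 61 circle [0.4988 0.2161] 0.024037258699536324 rect ((0.49834245443344116, 0.2168128341436386), (0.04634377732872963, 0.045000109821558), 3.8140532970428467)
collar flange 97 circle [ 0.6156 -0.2679] 0.040148407220840454 rect ((0.6148481369018555, -0.2683836817741394), (0.0773165300488472, 0.07813803851604462), 88.7546157836914)
box 197 circle [0.5042 0.0069] 0.08217548578977585 rect ((0.5051561594009399, 0.007005922496318817), (0.15230132639408112, 0.06602943688631058), 82.30848693847656)
block 53 circle [ 0.49   -0.1675] 0.02477777563035488 rect ((0.48991963267326355, -0.16606451570987701), (0.04842022433876991, 0.012476176954805851), 1.6568472385406494)
post [0.5109 0.0049 0.08  ] tip
```

View pics/c.png

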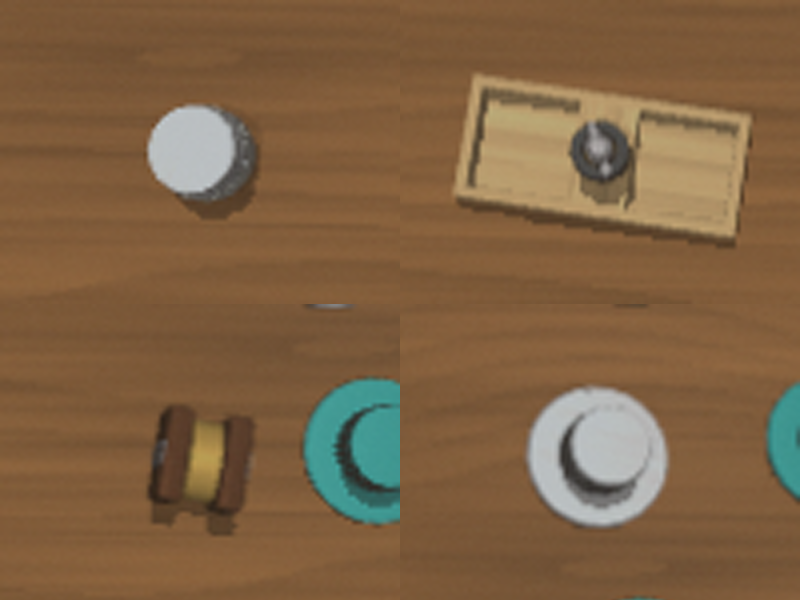

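View pics/s.png

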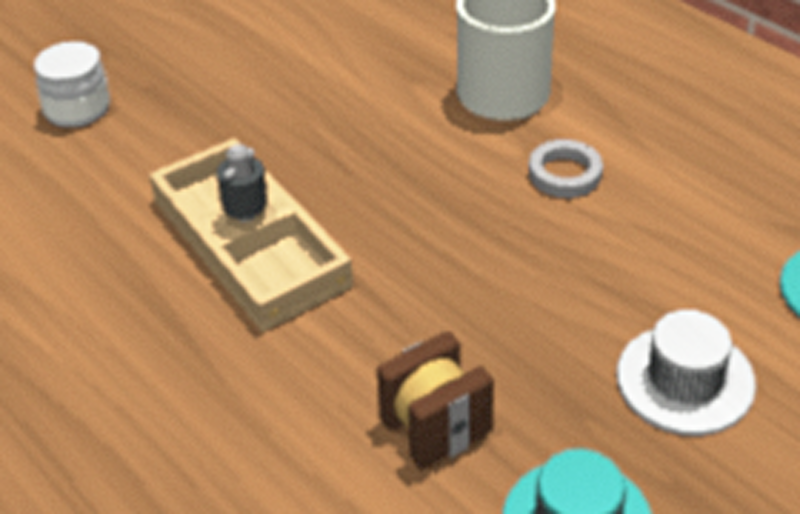

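The crops show the tin lid round (centre at about (192,304) in the full picture), the post tip at about (290.5,302), the block's cheeks running nearly along the box's x (yaw about -0.13), and the box at yaw about -0.135. The box outline came out as 152×66 mm, which matches the given size. Now I'll move above the tin.

```bash
R='';
python3 -m creep '[{"grip":1,"dp":[2.4,-3.8,-1],"yaw":-0.13},{"grip":1,"dp":[2.4,-3.8,-1],"yaw":-0.13},{"grip":1,"dp":[2.4,-3.8,-1],"yaw":-0.13},{"grip":1,"dp":[2.4,-3.8,-1],"yaw":-0.13},{"grip":1,"dp":[2.4,-3.8,-1],"yaw":-0.13}]' 30
python3 -m creep '[{"grip":1,"dp":[2.4,-3.8,-1],"yaw":-0.13},{"grip":1,"dp":[2.4,-3.8,-1],"yaw":-0.13},{"grip":1,"dp":[2.4,-3.8,-1],"yaw":-0.13},{"grip":1,"dp":[2.4,-3.8,-1],"yaw":-0.13},{"grip":1,"dp":[2.4,-3.8,-1],"yaw":-0.13}]'
python3 -m creep '[{"grip":1,"dp":[0.6,0,0],"yaw":0},{"grip":1,"dp":[0,0,0],"yaw":0},{"grip":1,"dp":[0,0,0],"yaw":0},{"grip":1,"dp":[0,0,0],"yaw":0},{"grip":1,"dp":[0,0,0],"yaw":0}]'
python3 - <<'E'
from h import *
o=robot.get_obs();print(o['tcp_pos'],o['eef_rot'],o['q'].round(2))
im,m=save('wrist','w1')
print(proj(m,np.array([.4988,.2161,.046])))
im,m=save('top','t1'); 
E
```

```text
time_s: 0.6
tcp_pos: [0.3736, 0.4069, 0.1806]
eef_rot: [-3.141, 0.0, 2.087]
wrist_force: [0.3, -1.0, -0.2]
opening: 0.0857
grasp_force: 0.0
time_s: 1.1
tcp_pos: [0.4935, 0.217, 0.1308]
eef_rot: [-3.141, 0.0, 1.437]
wrist_force: [0.7, 0.2, -0.0]
opening: 0.0857
grasp_force: 0.0
time_s: 1.6
tcp_pos: [0.4983, 0.2202, 0.1315]
eef_rot: [-3.142, -0.0, 1.445]
wrist_force: [-0.3, -0.9, 0.4]
opening: 0.0854
grasp_force: 0.0
[0.49831298 0.22018815 0.13147829] [-3.14156251e+00 -3.42377779e-04  1.44470114e+00] [-0.76  0.17  0.32  1.85 -0.06  1.13 -0.54]
[327.6 251.1]
```

View pics/w1.png

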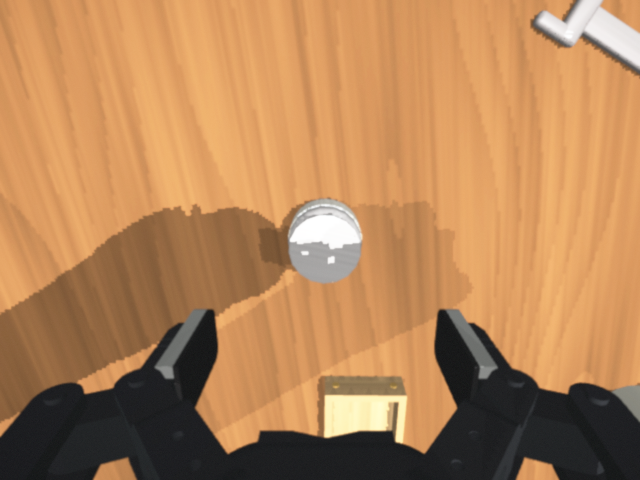

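The wrist view has the tin lid centred at about (325,248), with the end of the box below it at (364,380), square to the gripper.

```bash
python3 - <<'E'
from h import *
m=robot.camera_model('wrist')
for p in ((325,248),(325,283),(289,244),(361,244)): print(p,onz(m,*p,.046))
for p in ((322,392),(406,392)): print(onz(m,*p,.024))
print(robot.get_obs()['tcp_pos'])
E
```

```text
(325, 248) [0.4977 0.2179 0.046 ]
(325, 283) [0.4946 0.1936 0.046 ]
(289, 244) [0.4753 0.2235 0.046 ]
(361, 244) [0.5207 0.2177 0.046 ]
[0.4787 0.0885 0.024 ]
[0.5455 0.08   0.024 ]
[0.49855253 0.21969915 0.13149666]
```

```bash
python3 -m creep '[{"grip":1,"dp":[0,-0.2,-3],"yaw":0},{"grip":1,"dp":[0,0,-3],"yaw":0},{"grip":1,"dp":[0,0,-3],"yaw":0},{"grip":1,"dp":[0,0,-2],"yaw":0},{"grip":1,"dp":[0,0,0],"yaw":0}]' 30
python3 -m creep '[{"grip":1,"dp":[0,0,0],"yaw":0},{"grip":0.4,"dp":[0,0,0],"yaw":0},{"grip":0.2,"dp":[0,0,0],"yaw":0},{"grip":0.2,"dp":[0,0,0],"yaw":0},{"grip":0.2,"dp":[0,0,0],"yaw":0}]'
python3 -m creep '[{"grip":0.2,"dp":[0,0,0],"yaw":0},{"grip":0.2,"dp":[0,0,0],"yaw":0},{"grip":0.2,"dp":[0,0,0],"yaw":0},{"grip":0.2,"dp":[0,0,0],"yaw":0},{"grip":0.2,"dp":[0,0,0],"yaw":0}]'
```

```text
time_s: 2.2
tcp_pos: [0.4964, 0.216, 0.0185]
eef_rot: [-3.137, 0.004, 1.443]
wrist_force: [-0.3, -0.0, -0.6]
opening: 0.0854
grasp_force: 0.0
time_s: 2.7
tcp_pos: [0.4997, 0.2173, 0.0229]
eef_rot: [3.14, -0.001, 1.442]
wrist_force: [-1.5, 0.3, 6.1]
opening: 0.0483
grasp_force: 30.6
time_s: 3.2
tcp_pos: [0.4997, 0.2173, 0.0229]
eef_rot: [3.14, -0.001, 1.442]
wrist_force: [-1.1, 0.8, 5.9]
opening: 0.0482
grasp_force: 30.6
```

```bash
python3 -m creep '[{"grip":0.2,"dp":[0,0,2],"yaw":0},{"grip":0.2,"dp":[0,0,3.5],"yaw":0},{"grip":0.2,"dp":[0,0,4],"yaw":0},{"grip":0.2,"dp":[0,-3,3.5],"yaw":0},{"grip":0.2,"dp":[0.1,-4,2],"yaw":0}]'
python3 -m creep '[{"grip":0.2,"dp":[0.1,-4,0],"yaw":0},{"grip":0.2,"dp":[0.1,-4,0],"yaw":0},{"grip":0.2,"dp":[0.1,-4,0],"yaw":0},{"grip":0.2,"dp":[0.1,-3,0],"yaw":0},{"grip":0.2,"dp":[0,-1.5,0],"yaw":0}]'
python3 -m creep '[{"grip":0.2,"dp":[0,0,0],"yaw":0},{"grip":0.2,"dp":[0,0,0],"yaw":0},{"grip":0.2,"dp":[0,0,0],"yaw":0},{"grip":0.2,"dp":[0,0,0],"yaw":0},{"grip":0.2,"dp":[0,0,0],"yaw":0}]'
python3 - <<'E'
from h import *
im,m=save('wrist','w2')
for y in (.006,): 
  for p in [(.505,.007,.08),(.5108,.0496,.006)]: print(proj(m,np.array(p)))
np.savez('w2.npz',**{k:np.array(v) for k,v in m.items()})
E
```

```text
time_s: 3.7
tcp_pos: [0.5011, 0.1487, 0.1749]
eef_rot: [3.137, -0.003, 1.447]
wrist_force: [0.8, -0.3, -2.2]
opening: 0.048
grasp_force: 31.7
time_s: 4.2
tcp_pos: [0.5038, -0.0221, 0.1718]
eef_rot: [3.141, 0.0, 1.437]
wrist_force: [-0.9, 0.1, -0.5]
opening: 0.0483
grasp_force: 31.7
time_s: 4.7
tcp_pos: [0.5041, -0.0172, 0.1713]
eef_rot: [-3.142, 0.0, 1.444]
wrist_force: [1.0, -0.1, -0.7]
opening: 0.0475
grasp_force: 31.7
[322.8 206.1]
[323.9 130.1]
```

View pics/w2.png

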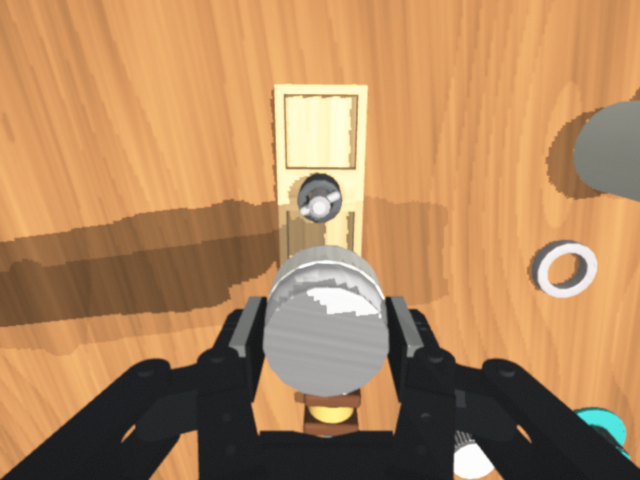

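The bay openings are clear: the far bay's rim corners are at about (286,95), (358,95), (356,168) and (287,168), the box's outer end corners are at (275,85) and (367,85), and the post tip is at (320,207). The tin sits level in the grip.

```bash
python3 - <<'E'
from h import *
m={k:v for k,v in np.load('w2.npz').items()}
for p in ((286,95),(358,95),(356,168),(287,168),(275,85),(367,85)): print(p,onz(m,*p,.024))
P=np.array([onz(m,*p,.024) for p in ((286,95),(358,95),(356,168),(287,168))]);c=P.mean(0);print('bay_a',c, 'x axis yaw',np.arctan2(*(P[1]-P[0]+P[2]-P[3])[1::-1]))
print('post',onz(m,320,207,.08))
print('tcp',robot.get_obs()['tcp_pos'])
E
```

```text
(286, 95) [0.4872 0.0778 0.024 ]
(358, 95) [0.5383 0.0713 0.024 ]
(356, 168) [0.5316 0.0198 0.024 ]
(287, 168) [0.4797 0.0264 0.024 ]
(275, 85) [0.4805 0.0854 0.024 ]
(367, 85) [0.5454 0.0772 0.024 ]
bay_a [0.5092   0.048825 0.024   ] x axis yaw -0.1265052719637765
post [0.5032 0.0066 0.08  ]
tcp [ 0.5040539  -0.01743023  0.17130253]
```

```bash
python3 -m creep '[{"grip":0.2,"dp":[0.2,3,0],"yaw":0},{"grip":0.2,"dp":[0.3,3.6,0],"yaw":0},{"grip":0.2,"dp":[0,0,-4],"yaw":0},{"grip":0.2,"dp":[0,0,-4],"yaw":0},{"grip":0.2,"dp":[0,0,-3],"yaw":0}]'
python3 -m creep '[{"grip":0.2,"dp":[0,0,0],"yaw":0},{"grip":0.2,"dp":[0,0,0],"yaw":0},{"grip":0.2,"dp":[0,0,0],"yaw":0},{"grip":0.2,"dp":[0,0,0],"yaw":0},{"grip":0.2,"dp":[0,0,0],"yaw":0}]'
```

```text
time_s: 5.25
tcp_pos: [0.5081, 0.0484, 0.0593]
eef_rot: [-3.14, 0.001, 1.443]
wrist_force: [0.9, -0.2, -1.3]
opening: 0.0479
grasp_force: 31.7
time_s: 5.75
tcp_pos: [0.5101, 0.048, 0.0628]
eef_rot: [3.139, -0.001, 1.442]
wrist_force: [-0.4, 0.2, -1.4]
opening: 0.0479
grasp_force: 31.8
```

```bash
python3 -m creep '[{"grip":0.2,"dp":[-0.1,0.1,-0.5],"yaw":0},{"grip":0.2,"dp":[0,0,-0.6],"yaw":0},{"grip":0.2,"dp":[0,0,-0.5],"yaw":0},{"grip":0.2,"dp":[0,0,-0.5],"yaw":0},{"grip":0.2,"dp":[0,0,0],"yaw":0}]'
python3 -m creep '[{"grip":0.2,"dp":[0,0,-0.4],"yaw":0},{"grip":0.2,"dp":[0,0,-0.4],"yaw":0},{"grip":0.2,"dp":[0,0,-0.3],"yaw":0},{"grip":0.2,"dp":[0,0,0],"yaw":0},{"grip":0.2,"dp":[0,0,0],"yaw":0}]'
```

```text
time_s: 6.25
tcp_pos: [0.5072, 0.0486, 0.0393]
eef_rot: [-3.14, 0.001, 1.442]
wrist_force: [-0.5, 0.3, -1.3]
opening: 0.0479
grasp_force: 31.7
time_s: 6.75
tcp_pos: [0.508, 0.0487, 0.0293]
eef_rot: [3.142, 0.0, 1.442]
wrist_force: [0.1, -0.4, -1.3]
opening: 0.0481
grasp_force: 31.8
```

```bash
python3 -m creep '[{"grip":0.2,"dp":[0,0,-0.1],"yaw":0},{"grip":0.8,"dp":[0,0,0],"yaw":0},{"grip":0.8,"dp":[0,0,0],"yaw":0},{"grip":0.8,"dp":[0,0,0],"yaw":0},{"grip":1,"dp":[0,0,2],"yaw":0}]'
python3 -m creep '[{"grip":1,"dp":[0,0,4],"yaw":0},{"grip":1,"dp":[0,0,4],"yaw":-0.1},{"grip":1,"dp":[0,-2,2],"yaw":-0.14},{"grip":1,"dp":[-0.2,-3,0],"yaw":-0.14},{"grip":1,"dp":[-0.2,-3,0],"yaw":-0.14}]'
python3 -m creep '[{"grip":1,"dp":[-0.2,-3,0],"yaw":-0.14},{"grip":1,"dp":[-0.3,-3,0],"yaw":-0.14},{"grip":1,"dp":[-0.3,-3,0],"yaw":-0.14},{"grip":1,"dp":[-0.3,-3,0],"yaw":-0.14},{"grip":1,"dp":[-0.3,-1.5,0],"yaw":-0.14}]'
python3 -m creep '[{"grip":1,"dp":[0,0,0],"yaw":-0.14},{"grip":1,"dp":[0,0,0],"yaw":-0.14},{"grip":1,"dp":[0,0,0],"yaw":-0.07},{"grip":1,"dp":[0,0,0],"yaw":0},{"grip":1,"dp":[0,0,0],"yaw":0}]'
python3 - <<'E'
from h import *
im,m=save('wrist','w3'); top,mt=save('top','t3')
np.savez('w3.npz',**{k:np.array(v) for k,v in m.items()})
print('pred',proj(m,np.append(onz(mt,383.75,312,.046)[:2],.046)),onz(mt,383.75,312,.046))
o=robot.get_obs();print(o['tcp_pos'],o['eef_rot'],o['q'].round(2))
# tin lid
c=top[265:341,241:341,::-1]
cv2.imwrite('pics/w3c.png',np.hstack([cv2.resize(im[:,:,::-1],(533,400)),cv2.resize(c,(267,203)) if 0 else cv2.copyMakeBorder(cv2.resize(c,(267,203)),0,197,0,0,0)]))
E
```

```text
time_s: 7.25
tcp_pos: [0.5058, 0.0484, 0.0464]
eef_rot: [-3.137, 0.002, 1.442]
wrist_force: [0.5, 1.0, -0.4]
opening: 0.0808
grasp_force: 0.0
time_s: 7.75
tcp_pos: [0.5047, -0.0317, 0.1495]
eef_rot: [3.14, -0.002, 0.918]
wrist_force: [0.1, 0.4, -1.0]
opening: 0.0854
grasp_force: 0.0
time_s: 8.25
tcp_pos: [0.4894, -0.1694, 0.1486]
eef_rot: [3.14, -0.0, 0.213]
wrist_force: [-0.5, -0.7, -0.5]
opening: 0.0853
grasp_force: 0.0
time_s: 8.75
tcp_pos: [0.49, -0.1662, 0.1483]
eef_rot: [3.142, 0.0, -0.126]
wrist_force: [0.0, 0.8, -0.1]
opening: 0.0854
grasp_force: 0.0
pred [359.6 237. ] [ 0.4866 -0.1888  0.046 ]
[ 0.49003166 -0.1661399   0.1483553 ] [-3.14157338e+00  5.11579218e-06 -1.26727392e-01] [-0.43  0.11  0.75  1.91 -0.08  1.16 -1.34]
```

View pics/w3c.png

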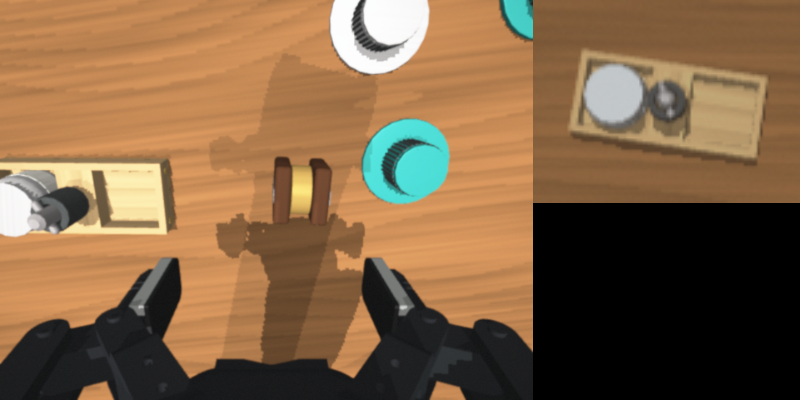

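The tin stands inside the left bay. In the shrunken wrist picture (scale 1/1.2) the block's top corners are at about (275,158), (330,160), (273,222) and (328,223).

```bash
python3 - <<'E'
from h import *
m={k:v for k,v in np.load('w3.npz').items()}
im=cv2.imread('pics/w3.png');h=cv2.cvtColor(im,cv2.COLOR_BGR2HSV)
P=np.array([onz(m,1.2*u,1.2*v,.046) for u,v in((275,158),(330,160),(328,223),(273,222))]);print(P,P.mean(0))
print('tin top? post', onz(m,37*1.2,216*1.2,.08))
H,S,V=cv2.split(h);mk=((V<125)&(S>130)&(H<12)).astype(np.uint8);mk[:,:310]=0;mk[:,405:]=0;mk[:180]=0;mk[275:]=0
n,l,st,ce=cv2.connectedComponentsWithStats(mk)
for s in st[1:]:
  if s[4]>200:print(s)
E
```

```text
[[ 0.5214 -0.1728  0.046 ]
 [ 0.5145 -0.2154  0.046 ]
 [ 0.4613 -0.2101  0.046 ]
 [ 0.4679 -0.1646  0.046 ]] [ 0.491275 -0.190725  0.046   ]
tin top? post [0.5079 0.0015 0.08  ]
[ 328  189   22   79 1274]
[ 372  191   26   79 1360]
```

```bash
python3 -m creep '[{"grip":1,"dp":[0,-2.4,0],"yaw":0},{"grip":1,"dp":[0,0,-3],"yaw":0},{"grip":1,"dp":[0,0,-3.5],"yaw":0},{"grip":1,"dp":[0,0,-3.5],"yaw":0},{"grip":1,"dp":[0,0,-2.2],"yaw":0}]' 30
python3 -m creep '[{"grip":1,"dp":[0,0,-0.4],"yaw":0},{"grip":1,"dp":[0,0,0],"yaw":0},{"grip":1,"dp":[0,0,0],"yaw":0},{"grip":1,"dp":[0,0,0],"yaw":0},{"grip":1,"dp":[0,0,0],"yaw":0}]' 30
python3 -m creep '[{"grip":0.2,"dp":[0,0,0],"yaw":0},{"grip":0.2,"dp":[0,0,0],"yaw":0},{"grip":0.2,"dp":[0,0,0],"yaw":0},{"grip":0.2,"dp":[0,0,0],"yaw":0},{"grip":0.2,"dp":[0,0,0],"yaw":0}]'
python3 - <<'E'
from h import *
m=robot.camera_model('wrist');c,d=ray(m,320,240);print(c,d)
m={k:v for k,v in np.load('w3.npz').items()};c,d=ray(m,363,229);print(c,d)
E
```

```text
time_s: 9.35
tcp_pos: [0.4887, -0.1897, 0.024]
eef_rot: [-3.142, 0.003, -0.127]
wrist_force: [0.6, -0.3, -0.1]
opening: 0.0849
grasp_force: 0.0
time_s: 9.85
tcp_pos: [0.491, -0.1904, 0.0235]
eef_rot: [-3.141, -0.002, -0.128]
wrist_force: [0.4, 1.0, 0.0]
opening: 0.0853
grasp_force: 0.0
time_s: 10.35
tcp_pos: [0.4904, -0.1904, 0.0228]
eef_rot: [3.142, -0.001, -0.128]
wrist_force: [-0.9, -0.0, 4.6]
opening: 0.0456
grasp_force: 31.5
[ 0.56998035 -0.20040997  0.16557532] [-0.31574536  0.05551276 -0.94736746]
[ 0.5697307  -0.17605348  0.29107898] [-0.30333619 -0.06070684 -0.95623181]
```

```bash
python3 -m creep '[{"grip":0.2,"dp":[0,0,2],"yaw":0},{"grip":0.2,"dp":[0,0,4],"yaw":0.0},{"grip":0.2,"dp":[0,0,4],"yaw":0.14},{"grip":0.2,"dp":[0,1,3],"yaw":0.14},{"grip":0.2,"dp":[0.1,2,0],"yaw":0.14}]'
python3 -m creep '[{"grip":0.2,"dp":[0.1,2,0],"yaw":0.14},{"grip":0.2,"dp":[0.1,2,0],"yaw":0.14},{"grip":0.2,"dp":[0.1,2,0],"yaw":0.14},{"grip":0.2,"dp":[0.1,2,0],"yaw":0.14},{"grip":0.2,"dp":[0.1,2,0],"yaw":0.14}]'
python3 -m creep '[{"grip":0.2,"dp":[0.1,1.5,0],"yaw":0.14},{"grip":0.2,"dp":[0.1,0.9,0],"yaw":0.14},{"grip":0.2,"dp":[0,0,0],"yaw":0.14},{"grip":0.2,"dp":[0,0,0],"yaw":0.03},{"grip":0.2,"dp":[0,0,0],"yaw":0}]'
python3 -m creep '[{"grip":0.2,"dp":[0,0,0],"yaw":0},{"grip":0.2,"dp":[0,0,0],"yaw":0},{"grip":0.2,"dp":[0,0,0],"yaw":0},{"grip":0.2,"dp":[0,0,0],"yaw":0},{"grip":0.2,"dp":[0,0,0],"yaw":0}]'
python3 - <<'E'
from h import *
im,m=save('wrist','w4')
np.savez('w4.npz',**{k:np.array(v) for k,v in m.items()})
o=robot.get_obs();print(o['tcp_pos'],o['eef_rot'],o['q'].round(2))
p=o['tcp_pos'];u=np.array([.126,.992,0]);zt=p[2]-.0228+.046
for s in(-.025,0,.025): print(s,proj(m,np.r_[p[:2],zt]+s*u))
E
```

```text
time_s: 10.85
tcp_pos: [0.4933, -0.1626, 0.1565]
eef_rot: [3.138, -0.007, 0.294]
wrist_force: [0.0, 1.1, -1.4]
opening: 0.0457
grasp_force: 31.3
time_s: 11.35
tcp_pos: [0.4954, -0.0594, 0.1517]
eef_rot: [-3.141, 0.001, 0.998]
wrist_force: [-0.2, 0.4, -1.2]
opening: 0.0462
grasp_force: 31.3
time_s: 11.85
tcp_pos: [0.4976, -0.0365, 0.1519]
eef_rot: [-3.141, 0.0, 1.439]
wrist_force: [-0.5, -0.1, -1.8]
opening: 0.0455
grasp_force: 31.3
time_s: 12.35
tcp_pos: [0.498, -0.0363, 0.1524]
eef_rot: [3.141, 0.0, 1.441]
wrist_force: [-0.2, -0.5, -1.3]
opening: 0.0456
grasp_force: 31.3
[ 0.49803361 -0.03628368  0.15236393] [3.14149829e+00 4.34357966e-05 1.44153463e+00] [-0.52  0.05  0.55  1.94 -0.03  1.16 -0.08]
-0.025 [326.3 400. ]
0 [326.2 344.4]
0.025 [326.1 282. ]
```

View pics/w4.png

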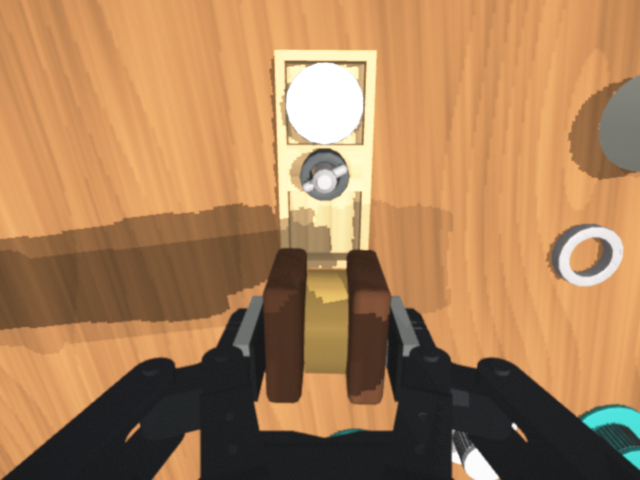

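The block's low end is at row 402 against 400 expected, so it sits about 1 mm off-centre toward -y. The tin is centred in its bay at (325,103).

```bash
python3 -m creep '[{"grip":0.2,"dp":[0,0.1,-2],"yaw":0},{"grip":0.2,"dp":[0,0,-3],"yaw":0},{"grip":0.2,"dp":[0,0,-3],"yaw":0},{"grip":0.2,"dp":[0,0,-1],"yaw":0},{"grip":0.2,"dp":[0,0,0],"yaw":0}]'
python3 -m creep '[{"grip":0.2,"dp":[0,0,0],"yaw":0},{"grip":0.2,"dp":[0,0,0],"yaw":0},{"grip":0.2,"dp":[0,0,0],"yaw":0},{"grip":0.2,"dp":[0,0,0],"yaw":0},{"grip":0.2,"dp":[0,0,0],"yaw":0}]'
```

```text
time_s: 12.9
tcp_pos: [0.4968, -0.0353, 0.0612]
eef_rot: [-3.139, 0.001, 1.442]
wrist_force: [-0.1, 0.8, -0.0]
opening: 0.0454
grasp_force: 31.2
time_s: 13.4
tcp_pos: [0.4984, -0.0352, 0.0628]
eef_rot: [3.141, -0.0, 1.442]
wrist_force: [-0.2, 0.4, -2.2]
opening: 0.0452
grasp_force: 31.2
```

```bash
python3 -m creep '[{"grip":0.2,"dp":[0,0,-0.6],"yaw":0},{"grip":0.2,"dp":[0,0,-0.6],"yaw":0},{"grip":0.2,"dp":[0,0,-0.5],"yaw":0},{"grip":0.2,"dp":[0,0,-0.4],"yaw":0},{"grip":0.2,"dp":[0,0,0],"yaw":0}]'
python3 -m creep '[{"grip":0.2,"dp":[0,0,-0.4],"yaw":0},{"grip":0.2,"dp":[0,0,-0.4],"yaw":0},{"grip":0.2,"dp":[0,0,-0.4],"yaw":0},{"grip":0.2,"dp":[0,0,0],"yaw":0},{"grip":0.2,"dp":[0,0,0],"yaw":0}]'
```

```text
time_s: 13.9
tcp_pos: [0.4975, -0.035, 0.0405]
eef_rot: [-3.14, 0.0, 1.442]
wrist_force: [0.5, 0.7, -2.5]
opening: 0.0454
grasp_force: 32.3
time_s: 14.4
tcp_pos: [0.498, -0.0351, 0.0291]
eef_rot: [-3.141, -0.0, 1.442]
wrist_force: [-0.3, 2.0, -1.4]
opening: 0.0455
grasp_force: 32.2
```

```bash
python3 -m creep '[{"grip":0.2,"dp":[0,0,-0.1],"yaw":0},{"grip":0.8,"dp":[0,0,0],"yaw":0},{"grip":0.8,"dp":[0,0,0],"yaw":0},{"grip":0.8,"dp":[0,0,0],"yaw":0},{"grip":1,"dp":[0,0,2],"yaw":0}]'
python3 -m creep '[{"grip":1,"dp":[0,0,4],"yaw":0},{"grip":1,"dp":[0,0,4],"yaw":0},{"grip":1,"dp":[1,-2,2.5],"yaw":-0.13},{"grip":1,"dp":[1.5,-3,0],"yaw":-0.13},{"grip":1,"dp":[2,-4,0],"yaw":-0.13}]'
python3 -m creep '[{"grip":1,"dp":[2,-4,0],"yaw":-0.13},{"grip":1,"dp":[2,-4,0],"yaw":-0.13},{"grip":1,"dp":[1.7,-3.3,0],"yaw":0},{"grip":1,"dp":[1.5,-3,0],"yaw":0},{"grip":1,"dp":[0,0,0],"yaw":0}]'
python3 -m creep '[{"grip":1,"dp":[0,0,0],"yaw":0},{"grip":1,"dp":[0,0,0],"yaw":0},{"grip":1,"dp":[0,0,0],"yaw":0},{"grip":1,"dp":[0,0,0],"yaw":0},{"grip":1,"dp":[0,0,0],"yaw":0}]'
python3 - <<'E'
from h import *
im,m=save('wrist','w5'); top,mt=save('top','t5')
np.savez('w5.npz',**{k:np.array(v) for k,v in m.items()})
o=robot.get_obs();print(o['tcp_pos'],o['eef_rot'],o['q'].round(2))
h=cv2.cvtColor(im,cv2.COLOR_RGB2HSV);mk=((h[:,:,1]<50)&(h[:,:,2]>150)).astype(np.uint8)
cs,_=cv2.findContours(mk,0,1)
for k in cs:
  if cv2.contourArea(k)>1500:
    P=np.array([onz(m,u,v,.006)[:2] for u,v in k[:,0]]).astype(np.float32);print(cv2.minEnclosingCircle(P),cv2.boundingRect(k))
c=cv2.resize(top[265:341,241:341,::-1],(267,203))
cv2.imwrite('pics/w5c.png',np.hstack([cv2.resize(im[:,:,::-1],(533,400)),cv2.copyMakeBorder(c,0,197,0,0,0)]))
E
```

```text
time_s: 14.9
tcp_pos: [0.4957, -0.0356, 0.0465]
eef_rot: [-3.137, 0.002, 1.442]
wrist_force: [0.2, 0.0, -0.2]
opening: 0.0807
grasp_force: 0.0
time_s: 15.4
tcp_pos: [0.5442, -0.1243, 0.1548]
eef_rot: [3.14, -0.003, 1.05]
wrist_force: [-0.0, 0.7, -0.2]
opening: 0.0851
grasp_force: 0.0
time_s: 15.9
tcp_pos: [0.6145, -0.2743, 0.1527]
eef_rot: [3.139, 0.004, 0.786]
wrist_force: [-0.8, 0.0, -0.6]
opening: 0.0854
grasp_force: 0.0
time_s: 16.4
tcp_pos: [0.6152, -0.2673, 0.1537]
eef_rot: [3.141, -0.001, 0.793]
wrist_force: [0.6, -0.3, -0.2]
opening: 0.0853
grasp_force: 0.0
[ 0.61513359 -0.26773091  0.15360358] [ 3.14138798e+00 -4.53139033e-04  7.92488694e-01] [-0.16  0.48  0.72  1.52 -0.33  1.27 -0.18]
((0.6140243411064148, -0.2688448429107666), 0.03989254683256149) (277, 171, 100, 96)
```

View pics/w5c.png

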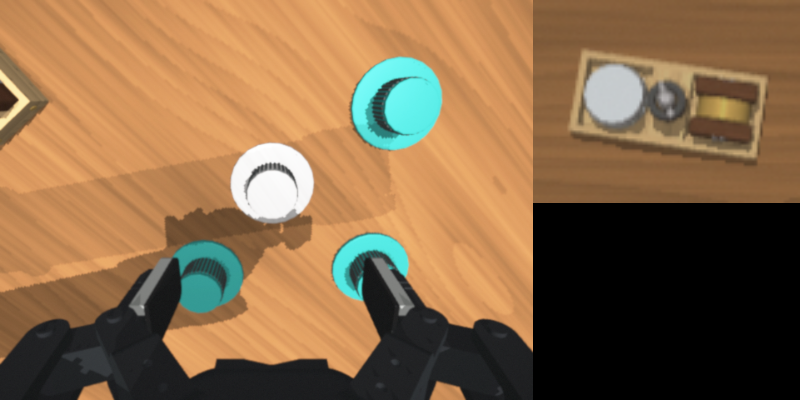

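The block is in the right bay and the tin in the left. The collar's flange is at (277–377, 171–267) in the wrist view, giving a centre of (0.614,-0.269) and a radius of 39.9 mm, as it should be. The fingers' paths on both sides of it are clear.

```bash
python3 -m creep '[{"grip":1,"dp":[-0.1,-0.1,-2],"yaw":0},{"grip":1,"dp":[0,0,-4],"yaw":0},{"grip":1,"dp":[0,0,-4],"yaw":0},{"grip":1,"dp":[0,0,-3],"yaw":0},{"grip":1,"dp":[0,0,-1],"yaw":0}]' 60
python3 -m creep '[{"grip":1,"dp":[0,0,-0.1],"yaw":0},{"grip":1,"dp":[0,0,0],"yaw":0},{"grip":1,"dp":[0,0,0],"yaw":0},{"grip":0.2,"dp":[0,0,0],"yaw":0},{"grip":0.2,"dp":[0,0,0],"yaw":0}]'
python3 -m creep '[{"grip":0.2,"dp":[0,0,0],"yaw":0},{"grip":0.2,"dp":[0,0,0],"yaw":0},{"grip":0.2,"dp":[0,0,0],"yaw":0},{"grip":0.2,"dp":[0,0,0],"yaw":0},{"grip":0.2,"dp":[0,0,0],"yaw":0}]'
```

```text
time_s: 17.0
tcp_pos: [0.6116, -0.2678, 0.0096]
eef_rot: [-3.136, 0.003, 0.792]
wrist_force: [-0.2, 0.6, -0.3]
opening: 0.085
grasp_force: 0.0
time_s: 17.5
tcp_pos: [0.6148, -0.2695, 0.0136]
eef_rot: [3.14, -0.001, 0.792]
wrist_force: [-0.8, -0.6, -0.2]
opening: 0.0594
grasp_force: 0.0
time_s: 18.0
tcp_pos: [0.6145, -0.2694, 0.0133]
eef_rot: [3.141, -0.001, 0.792]
wrist_force: [-0.9, 0.4, 5.6]
opening: 0.0417
grasp_force: 61.5
```

```bash
python3 -m creep '[{"grip":0.2,"dp":[0,0,2],"yaw":0},{"grip":0.2,"dp":[0,0,4],"yaw":0},{"grip":0.2,"dp":[0,0,4],"yaw":0},{"grip":0.2,"dp":[-0.5,1,3],"yaw":-0.1},{"grip":0.2,"dp":[-1,2.6,0],"yaw":-0.13}]'
python3 -m creep '[{"grip":0.2,"dp":[-1.2,3,0],"yaw":-0.13},{"grip":0.2,"dp":[-1.2,3,0],"yaw":-0.13},{"grip":0.2,"dp":[-1.2,3,0],"yaw":-0.13},{"grip":0.2,"dp":[-1.2,3,0],"yaw":-0.13},{"grip":0.2,"dp":[-1.2,3,0],"yaw":-0.13}]'
python3 -m creep '[{"grip":0.2,"dp":[-1.2,3,0],"yaw":-0.13},{"grip":0.2,"dp":[-1.2,3,0],"yaw":-0.13},{"grip":0.2,"dp":[-1.2,2.5,0],"yaw":0},{"grip":0.2,"dp":[-0.2,0.5,0],"yaw":0},{"grip":0.2,"dp":[0,0,0],"yaw":0}]'
python3 -m creep '[{"grip":0.2,"dp":[0,0,0],"yaw":0},{"grip":0.2,"dp":[0,0,0],"yaw":0},{"grip":0.2,"dp":[0,0,0],"yaw":0},{"grip":0.2,"dp":[0,0,0],"yaw":0},{"grip":0.2,"dp":[0,0,0],"yaw":0}]'
python3 -c "
from cell import robot;print(robot.get_obs()['q'].round(2))"
```

```text
time_s: 18.5
tcp_pos: [0.6008, -0.2377, 0.1472]
eef_rot: [3.133, -0.004, 0.553]
wrist_force: [-0.1, -0.6, -1.5]
opening: 0.042
grasp_force: 61.5
time_s: 19.0
tcp_pos: [0.5378, -0.082, 0.1415]
eef_rot: [3.141, 0.001, -0.094]
wrist_force: [0.1, 0.1, -1.5]
opening: 0.0419
grasp_force: 61.3
time_s: 19.5
tcp_pos: [0.5004, 0.0078, 0.142]
eef_rot: [-3.141, 0.001, -0.345]
wrist_force: [-0.3, -0.1, -2.1]
opening: 0.0416
grasp_force: 61.4
time_s: 20.0
tcp_pos: [0.5011, 0.0062, 0.1423]
eef_rot: [3.141, -0.0, -0.349]
wrist_force: [-0.6, -0.5, -2.1]
opening: 0.0419
grasp_force: 61.4
[-0.93  0.08  0.91  1.95 -0.07  1.14 -1.91]
```

```bash
python3 - <<'E'
from h import *
for f,p in(('w2',(320,207)),('w4',(326,181))):
  m={k:v for k,v in np.load(f+'.npz').items()};print(onz(m,*p,.08))
  im=cv2.imread(f'pics/{f}.png');u,v=p;c=cv2.cvtColor(im[v-18:v+18,u-18:u+18],cv2.COLOR_BGR2GRAY)
  n,l,s,ce=cv2.connectedComponentsWithStats((c>150).astype(np.uint8));print([(a[4],(b+[u-18,v-18]).round(1)) for a,b in zip(s[1:],ce[1:]) if a[4]>10])
m=robot.camera_model('top');print(onz(m,290.5,302,.08))
E
```

```text
[0.5032 0.0066 0.08  ]
[(np.int32(580), array([318.8, 206.3])), (np.int32(83), array([332.3, 220.9]))]
[0.5035 0.0067 0.08  ]
[(np.int32(614), array([325.5, 179.6])), (np.int32(40), array([339.9, 196. ])), (np.int32(21), array([310.4, 196.9]))]
[0.5028 0.0057 0.08  ]
```

```bash
python3 -m creep '[{"grip":0.2,"dp":[0.2,0,-1.5],"yaw":0},{"grip":0.2,"dp":[0,0,-2],"yaw":0},{"grip":0.2,"dp":[0,0,-0.9],"yaw":0},{"grip":0.2,"dp":[0,0,0],"yaw":0},{"grip":0.2,"dp":[0,0,0],"yaw":0}]'
python3 -m creep '[{"grip":0.2,"dp":[0,0,0],"yaw":0},{"grip":0.2,"dp":[0,0,-0.2],"yaw":0},{"grip":0.2,"dp":[0,0,-0.2],"yaw":0},{"grip":0.2,"dp":[0,0,-0.2],"yaw":0},{"grip":0.2,"dp":[0,0,0],"yaw":0}]'
```

```text
time_s: 20.5
tcp_pos: [0.5033, 0.0066, 0.0988]
eef_rot: [3.141, -0.0, -0.348]
wrist_force: [0.5, -0.4, -2.0]
opening: 0.0417
grasp_force: 61.5
time_s: 21.0
tcp_pos: [0.5028, 0.0068, 0.0921]
eef_rot: [3.141, 0.0, -0.348]
wrist_force: [-0.3, -0.4, -2.7]
opening: 0.0418
grasp_force: 61.5
```

```bash
python3 -m creep '[{"grip":0.2,"dp":[0,0,-0.2],"yaw":0},{"grip":0.2,"dp":[0,0,-0.2],"yaw":0},{"grip":0.2,"dp":[0,0,-0.2],"yaw":0},{"grip":0.2,"dp":[0,0,-0.2],"yaw":0},{"grip":0.2,"dp":[0,0,0],"yaw":0}]'
python3 -m creep '[{"grip":0.2,"dp":[0,0,-0.1],"yaw":0},{"grip":0.2,"dp":[0,0,0],"yaw":0},{"grip":0.2,"dp":[0,0,0],"yaw":0},{"grip":0.2,"dp":[0,0,0],"yaw":0},{"grip":0.2,"dp":[0,0,0],"yaw":0}]'
```

```text
time_s: 21.5
tcp_pos: [0.5028, 0.0067, 0.084]
eef_rot: [3.141, 0.001, -0.348]
wrist_force: [-0.0, 0.0, -2.2]
opening: 0.0419
grasp_force: 61.5
time_s: 22.0
tcp_pos: [0.5031, 0.0068, 0.0834]
eef_rot: [3.142, -0.0, -0.348]
wrist_force: [0.1, -0.5, -2.8]
opening: 0.0421
grasp_force: 61.5
```

```bash
python3 -m creep '[{"grip":0.2,"dp":[0,0,-0.1],"yaw":0},{"grip":0.2,"dp":[0,0,-0.1],"yaw":0},{"grip":0.2,"dp":[0,0,0],"yaw":0},{"grip":0.2,"dp":[0,0,0],"yaw":0},{"grip":0.2,"dp":[0,0,0],"yaw":0}]'
```

```text
time_s: 22.5
tcp_pos: [0.5034, 0.0068, 0.0828]
eef_rot: [-3.141, 0.001, -0.348]
wrist_force: [-4.7, 0.2, 11.7]
opening: 0.0415
grasp_force: 63.0
```

```bash
python3 -m creep '[{"grip":0.2,"dp":[0,0,-0.03],"yaw":0.08},{"grip":0.2,"dp":[0,0,0],"yaw":0.08},{"grip":0.2,"dp":[0,0,0],"yaw":0.08},{"grip":0.2,"dp":[0,0,0],"yaw":0.08},{"grip":0.2,"dp":[0,0,0],"yaw":0}]' 80
python3 -m creep '[{"grip":0.2,"dp":[0,0,0],"yaw":0.06},{"grip":0.2,"dp":[0,0,0],"yaw":0.06},{"grip":0.2,"dp":[0,0,0],"yaw":0.06},{"grip":0.2,"dp":[0,0,0],"yaw":0.06},{"grip":0.2,"dp":[0,0,0],"yaw":0}]'
python3 -c "
from cell import robot;print(robot.get_obs()['ft_torque'])"
```

```text
time_s: 23.0
tcp_pos: [0.5045, 0.0072, 0.0829]
eef_rot: [-3.14, -0.002, -0.026]
wrist_force: [-3.0, 0.4, 9.7]
opening: 0.0416
grasp_force: 79.4
time_s: 23.5
tcp_pos: [0.504, 0.0077, 0.0827]
eef_rot: [-3.14, -0.002, 0.214]
wrist_force: [-3.2, 2.0, 10.8]
opening: 0.0414
grasp_force: 79.4
[0.35371303 0.81924324 0.04094665]
```

Rotation follows and the collar still rides on the pin, so I'll keep turning.

```bash
python3 -m creep '[{"grip":0.2,"dp":[0,0,0],"yaw":0.07},{"grip":0.2,"dp":[0,0,0],"yaw":0.07},{"grip":0.2,"dp":[0,0,0],"yaw":0.07},{"grip":0.2,"dp":[0,0,0],"yaw":0},{"grip":0.2,"dp":[0,0,0],"yaw":0}]'
python3 -m creep '[{"grip":0.2,"dp":[0,0,0],"yaw":0.07},{"grip":0.2,"dp":[0,0,0],"yaw":0.07},{"grip":0.2,"dp":[0,0,0],"yaw":0.07},{"grip":0.2,"dp":[0,0,0],"yaw":0},{"grip":0.2,"dp":[0,0,0],"yaw":0}]'
python3 -c "
from cell import robot;print(robot.get_obs()['ft_torque'])"
```

```text
time_s: 24.0
tcp_pos: [0.5045, 0.0072, 0.0828]
eef_rot: [-3.141, -0.003, 0.422]
wrist_force: [-2.7, 1.4, 9.3]
opening: 0.0418
grasp_force: 79.5
time_s: 24.5
tcp_pos: [0.504, 0.0078, 0.0828]
eef_rot: [-3.141, -0.002, 0.632]
wrist_force: [-3.4, 1.6, 9.6]
opening: 0.0414
grasp_force: 79.6
[ 3.60638676e-01  7.55903784e-01 -5.08033258e-04]
```

```bash
python3 -m creep '[{"grip":0.2,"dp":[0,0,0],"yaw":0.07},{"grip":0.2,"dp":[0,0,0],"yaw":0.07},{"grip":0.2,"dp":[0,0,0],"yaw":0.07},{"grip":0.2,"dp":[0,0,0],"yaw":0},{"grip":0.2,"dp":[0,0,0],"yaw":0}]'
python3 -m creep '[{"grip":0.2,"dp":[0,0,0],"yaw":0.07},{"grip":0.2,"dp":[0,0,0],"yaw":0.07},{"grip":0.2,"dp":[0,0,0],"yaw":0.07},{"grip":0.2,"dp":[0,0,0],"yaw":0},{"grip":0.2,"dp":[0,0,0],"yaw":0}]'
python3 -c "
from cell import robot;print(robot.get_obs()['ft_torque'])"
```

```text
time_s: 25.0
tcp_pos: [0.5034, 0.0078, 0.0825]
eef_rot: [-3.14, -0.002, 0.842]
wrist_force: [-3.4, 1.9, 10.7]
opening: 0.0413
grasp_force: 79.6
time_s: 25.5
tcp_pos: [0.5031, 0.0065, 0.081]
eef_rot: [3.141, 0.0, 1.05]
wrist_force: [0.5, -1.2, -1.5]
opening: 0.0413
grasp_force: 80.9
[-0.13724974 -0.10127757  0.01691087]
```

```bash
python3 -m creep '[{"grip":0.2,"dp":[0,0,-0.1],"yaw":0.05},{"grip":0.2,"dp":[0,0,-0.1],"yaw":0},{"grip":0.2,"dp":[0,0,-0.1],"yaw":0},{"grip":0.2,"dp":[0,0,-0.1],"yaw":0},{"grip":0.2,"dp":[0,0,0],"yaw":0}]'
python3 -m creep '[{"grip":0.2,"dp":[0,0,-0.2],"yaw":0},{"grip":0.2,"dp":[0,0,-0.2],"yaw":0},{"grip":0.2,"dp":[0,0,-0.2],"yaw":0},{"grip":0.2,"dp":[0,0,-0.1],"yaw":0},{"grip":0.2,"dp":[0,0,0],"yaw":0}]'
python3 -c "
from cell import robot;print(robot.get_obs()['ft_torque'])"
```

```text
time_s: 26.0
tcp_pos: [0.5029, 0.0067, 0.0768]
eef_rot: [-3.142, 0.0, 1.101]
wrist_force: [-0.2, -0.5, -2.0]
opening: 0.0413
grasp_force: 81.0
time_s: 26.5
tcp_pos: [0.5032, 0.0067, 0.0702]
eef_rot: [3.141, -0.0, 1.102]
wrist_force: [-1.5, -1.7, 3.6]
opening: 0.0412
grasp_force: 81.2
[-0.16172305  0.37258245  0.03498537]
```

```bash
python3 -m creep '[{"grip":0.2,"dp":[0,0,-0.1],"yaw":0},{"grip":0.2,"dp":[0,0,-0.1],"yaw":0},{"grip":0.2,"dp":[0,0,-0.05],"yaw":0},{"grip":0.2,"dp":[0,0,0],"yaw":0},{"grip":0.2,"dp":[0,0,0],"yaw":0}]'
python3 -m creep '[{"grip":0.2,"dp":[0,0,0],"yaw":0},{"grip":0.2,"dp":[0,0,0],"yaw":0},{"grip":0.2,"dp":[0,0,0],"yaw":0},{"grip":0.2,"dp":[0,0,0],"yaw":0},{"grip":0.2,"dp":[0,0,0],"yaw":0}]'
```

```text
time_s: 27.0
tcp_pos: [0.5032, 0.0068, 0.0682]
eef_rot: [-3.141, -0.0, 1.102]
wrist_force: [-2.8, -1.0, 9.0]
opening: 0.0415
grasp_force: 82.3
time_s: 27.5
tcp_pos: [0.5032, 0.0068, 0.0683]
eef_rot: [-3.142, -0.0, 1.102]
wrist_force: [-3.4, -1.1, 8.3]
opening: 0.0415
grasp_force: 82.3
```

The TCP is at 68.3 mm, which puts the collar's underside at 55 mm, with about 10 N on the spring stop and the grip firm. I'm handing in.

```bash
python3 -c "
from cell import robot;print(robot.hand_in())"
```

```text
the job is handed in; nothing more can be done
None
```

I handed the job in at about 27.5 s with the tin and block in separate bays and the collar keyed over the pin, held fully home at 55 mm by the fingers; the hand-in returned no verdict.

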